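# Lock a bearing carrier in its fixture and hold the snap ring squeezed in the bore

### The arm

A 7-joint arm with a two-finger parallel gripper is mounted at the origin on a cart in front of the work surface, level with it; the furniture and walls round the work are solid. World frame = base frame: x ahead of the robot, y to its left, z up, the work surface at z = 0. Lengths are in m, angles in rad, forces in N, time in s.
With the tool pointing down it reaches from about 0.35 to 0.9 m from the base axis. Payload 8.1 kg.
Tool frame: the origin (TCP) lies at the very end of the fingers, on their centre line; the grasp point (between the pads) lies 19 mm behind it (grasp_offset is the distance from the TCP to the grasp point, in m); z points along the fingers, y is the line along which they close (so a half turn about z gives the same grasp; the last joint's range is limited). The gripper opens to 92 mm and grips with 3 to 60 N. Pads are 19 mm wide; open, the fingers measure 130 mm over their backs; the gripper's body (75 mm by 190 mm) begins 47 mm behind the grasp point.
Start: joints at [-1.203, 0.434, 0.025, 1.573, -0.012, 1.134, -0.075], TCP at [0.284, 0.557, 0.227] pointing down, gripper open.
Joint ranges: [-2.62, 2.62], [-0.44, 2.09], [-1.27, 1.32], [0.08, 2.57], [-1.32, 4.46], [0.12, 2], [-2.74, 2.74]. Speed limits (rad/s): [2.22, 2.22, 3.01, 3.01, 3.14, 3.14, 3.14].

### API

Orientations are given as a rotation vector (axis times angle).
In Python, from cell import observe, get_image, camera_params, sign_off, silhouettes, grasp_offset gives the robot as it stands. The module is installed in compiled form; this text tells all that it offers.
- The arm moves only by the tool jog_arm, never from a script. Its argument "motion" is a list that holds one entry, the list of rows, each a list of 7 numbers: the shift along the tool's x, y, z in m, then the turn, a rotation vector about the tool's x, y, z in rad, then the closure, from -1 (fully open) to 1 (shut), so that 0 is half open. In form: [[[dx, dy, dz, wx, wy, wz, hand], ...]]. A call has 1 to 10 rows; each row is the pose to reach, as a shift and turn from the pose commanded when the call began, along the tool's axes at that moment; what a row does not reach only later rows make up. A row lasts 1/12 s, in which the tool goes at most 41.7 mm and 7.16 degrees, less where a joint would pass 70% of its speed; a pose out of reach is approached as far as the arm can. A call with a gripper value outside its range is refused whole. The fingers move at their own pace and stop on an object; "force" is the grip in N (left out, the last holds). Time passes only in rows, so rows that repeat a pose let the fingers close. It gives the time, the measured TCP pose, the force, the opening and the grip force at its end, in the units of the state.
- observe(): the state, without advancing time (a new reading comes with each control period).
- get_image(name): name is "scene" or "top" or "wrist"; returns the picture (384x512x3 uint8, red, green, blue); there is no depth.
- camera_params(name): a dict with "vertical_fov" (degrees; the focal length in pixels is half the picture's height over the tangent of half this angle, whatever the lens; pixels are square), "cx", "cy" (the principal point, pixels), "dist_coeffs" ([k1, k2, p1, p2, k3] as OpenCV has them; the pictures are not rectified), "T" (4x4, takes a point from camera to world coordinates). Camera axes: x right, y down, z forward; pixel columns grow to the right and rows downward; lengths in m; the calibration is good to about 2 mm. A picture is of the moment at which its call begins: read the wrist's pose just before it. camera_params takes no time and is no camera call; for the wrist camera it gives the pose at the moment of the call.
- sign_off(): hands the job in; it is judged then, once.
Trained networks look in the newest picture that a camera, given by its name, has taken for a name from the list of things; names that differ only in an ending like _2 or _b are one class to them, and where a whole thing is asked for, a point or a joint stands for the part that bears it (a point fixed in the world has none). Each returns a list of dicts, best first, with "p" (0 to 1); they miss things now and then, are a little off and sometimes report something else, mostly with a low value. They report only what shows in the picture. A call takes as long as a camera call. They do not tell look-alikes from the thing itself.
- silhouettes(query, camera): "mask" (384x512 bool, what is visible of it) and "pixel" ([column, row] in pixels, amid what is visible of it).
The state is a dict: "clock": time; "joints": joint angles; "dq": joint speeds; "joint_efforts": joint torques, N m; "position": TCP position; "ee_rot": TCP orientation; "force": force on the tool from outside, world axes, zero at the start; "ft_torque": the same for the moment, N m; "width": opening from 0.0 (shut) to 1.0 (fully open); "gripper_force": force on a finger pad.
Only numpy, scipy, OpenCV 4.12 (cv2) and the standard library are available. Lean on these libraries where they do the work, as an engineer would, in place of code of your own. Each camera call takes 0.05 s, during which the arm holds its last target. There are 200 camera calls.

### The job

Set the aluminium bearing carrier flat into the pocket of the holding fixture and swing the red clamp lever fully shut over its flange. Then take the blue circlip pliers off their rest by the grips, squeezing them until the white pointer stands in the green field (never as far as the red, that bends the ring), lower the snap ring on their pins level into the carrier's bore until it lies on or just above the bearing, and finish holding it there, still squeezed in the green and without letting go, so that it can be checked before it springs into its groove. Leave the loose gear, bearing, oil seal and dropper bottle where they are.

Things in the scene. Friction and masses are not known exactly. Their poses are not given: they have to be found in the camera images.
- carrier: bearing carrier, bright aluminium, about 350 g, loose: block 54 x 54 mm, 30 mm high, on a flange 54 mm (its x) x 86 mm (its y) x 10 mm high; in its top a bore of 42 mm diameter, 14 mm deep down to the ball bearing fitted in it. Origin: centre of the underside, z up. Either way round will do. Grasp the block across its x (54 mm), where no flange sticks out, above the flange
- bearing_face (a point): centre of the bearing's upper face in the carrier's bore: 16 mm above the carrier's underside, 14 mm below its rim
- fixture: holding fixture, fixed: dark steel plate 118 (x) x 128 (y) x 20 mm high; pocket for the flange in the middle of its top, 57 mm (x) x 89 mm (y), 8 mm deep (floor 12 mm above the bench), edge chamfered 3 mm. Origin: centre of the plate's underside, pocket centred on its z axis. Seated carrier: its y along the fixture's y, underside 12 mm and rim 42 mm above the bench
- lever (a joint): angle of the red clamp lever about its upright pivot, rad: 0 wide open (bar along the fixture's +y), 1.57 fully shut (bar along the fixture's +x, over the flange, at its stop pin); shuts clockwise seen from above. Pivot friction about 0.12 Nm keeps it where it is left. Bar 12 mm wide, 104 mm long, 23 to 29 mm above the bench
- lever_pivot (a point): lever pivot axis, on the fixture at x -40 mm, y +37 mm
- lever_knob (a point): top of the black round knob on the lever, on its axis, 88 mm from the pivot and 60 mm above the bench; knob 16 mm diameter, from 33 to 60 mm above the bench
- pliers: blue sprung circlip pliers, bent nose, 130 g, level on a wooden rest. Origin on the pivot, mid-height (at first 47 mm above the bench); x to the nose, z up. Grips behind the pivot, x -30 to -115 mm, 12 mm high (z -6 to +6), 9 mm wide each. Two pins, 26 mm long, point down from the nose at x 55 mm and carry a level snap ring. White pointer on one grip, over a green and a red field
- grips (a point): midway between the grips, mid-height, x -60 mm of the pliers: squeeze here along the pliers' y. Free: 45 mm over both grips. In the middle of the green they lie parallel, 28 mm over both (anywhere from x -35 to -90 mm); 26 to 30 mm is green, under 25 mm is near the red. Squeezing takes about 6 N at first, 13 N in the green; let go, they spring open
- ring (a point): centre of the squeezed snap ring's underside, 67.5 mm ahead of the pivot and 30 mm below mid-height of the pliers. Ring 2 mm thick; free it is 44 mm wide and will not enter the bore; in the green it is 37 mm round
- pin_left (a point): lower end of the pliers' left pin (axis), 29 mm below mid-height. Gap between the pins (axis to axis): free 22 mm; green field 6 to 10 mm, its middle 8 mm; red below 5 mm; hard stop at 3 mm
- pin_right (a point): lower end of the right pin, likewise
- armleft (a joint): squeeze of the pliers, rad: half the angle by which the grips were closed; 0 = free, 0.1275 = middle of the green (0.109 to 0.146 is green), 0.173 = hard stop
- rest: wooden rest of the pliers, fixed: base 112 x 66 mm, 8 mm high; a front saddle (side lips 50 mm high) under the pivot and a rear bar (upright ends 54 mm high, 90 to 102 mm behind the pivot); between them the grips are free for the fingers. Origin on the bench under point grips, x to the nose
- helical_gear: bystander: loose steel gear, 69 mm, 31 mm high
- bearing: bystander: loose ball bearing, 62 mm, 16 mm high
- oil_seal: bystander: loose black oil seal, 58 mm, 10 mm high
- oil_bottle: bystander: loose small brown dropper bottle, 33 mm, 102 mm high
Not all that is in view belongs to the job. What is shaped like the carrier but brown is not meant.

How it is judged:
By the outcome, as a careful person would: the job done as asked, in the order asked, and still so for the second after the job is handed in, while the arm keeps its last pose, push and grip.
It also fails if it takes over 62 s, if anything falls off the work surface, if the arm or the gripper's body presses on something with over 40 N, if the wrist force passes 120 N, or if a joint passes its speed limit or range.

## Working session

There is one attempt and no reset: what is moved stays moved. The work goes in short steps, Python scripts to look and compute and a tool call to move; the robot and the scene stay as the last step left them, time stands still between calls to the robot, and variables do not carry over. Pictures are saved under pics/ and viewed, at most 10 in all, crops included, and the job is handed in when it is done.

Besides the shell and the picture viewer there is one more tool, called by a JSON object that holds its "fn" and its "kwargs". jog_arm: Moves the arm, as the interface text tells. Its arguments: {"type":"object","properties":{"motion":{"type":"array"},"force":{"type":"number"}},"required":["motion"]}

```bash
mkdir -p pics
cat > h.py <<'E'
import numpy as np, cv2
from cell import *
from scipy.spatial.transform import Rotation as R
def K(c):
    f=192/np.tan(np.radians(c['vertical_fov'])/2)
    return np.array([[f,0,c['cx']],[0,f,c['cy']],[0,0,1.]])
def ray2z(c,px,z):
    """pixels -> world points on plane z"""
    px=np.array(px,float).reshape(-1,1,2)
    n=cv2.undistortPoints(px,K(c),np.array(c['dist_coeffs'],float)).reshape(-1,2)
    T=np.array(c['T']);d=np.c_[n,np.ones(len(n))]@T[:3,:3].T;o=T[:3,3]
    return o+d*((z-o[2])/d[:,2])[:,None]
def proj(c,P):
    T=np.linalg.inv(np.array(c['T']))
    return cv2.projectPoints(np.array(P,float).reshape(-1,1,3),cv2.Rodrigues(T[:3,:3])[0],T[:3,3],K(c),np.array(c['dist_coeffs'],float))[0].reshape(-1,2)
def save(im,name): cv2.imwrite('pics/'+name,im[:,:,::-1])
E
python3 - <<'E'
from h import *
s=observe();print({k:np.round(v,3) for k,v in s.items()},grasp_offset)
a=get_image('top');b=get_image('scene')
save(a,'top0.png');save(b,'scene0.png')
for n in('top','scene'):
    c=camera_params(n);print(n,c['vertical_fov'],np.round(c['T'],3).tolist())
for q in('carrier','fixture','lever_knob','pliers','rest','helical_gear','bearing','oil_seal','oil_bottle'):
    for d in silhouettes(q,'top')[:3]: print(q,round(d['p'],2),np.round(d['pixel']),d['mask'].sum())
E
```

```text
{'clock': np.float64(0.0), 'joints': array([-1.203,  0.435,  0.025,  1.574, -0.012,  1.134, -0.075]), 'dq': array([-0.   , -0.001, -0.001,  0.001,  0.001, -0.   ,  0.001]), 'joint_efforts': array([ 0.0000e+00, -6.6786e+01,  9.8500e-01, -3.1444e+01, -6.1000e-02,
        4.3000e-02,  0.0000e+00]), 'position': array([0.283, 0.557, 0.226]), 'ee_rot': array([-7.330e-01, -3.055e+00,  2.000e-03]), 'force': array([-0.36 , -0.308, -0.153]), 'ft_torque': array([-0.039, -0.021, -0.008]), 'gripper_force': np.float64(0.0), 'width': np.float64(1.0)} 0.0188
top 47.599004608596324 [[-0.103, -0.97, 0.22, 0.311], [-0.995, 0.099, -0.029, 0.077], [0.006, -0.222, -0.975, 1.183], [0.0, 0.0, 0.0, 1.0]]
scene 43.834996177521106 [[0.706, -0.468, 0.531, -0.108], [-0.708, -0.468, 0.529, -0.592], [0.001, -0.75, -0.662, 0.879], [0.0, 0.0, 0.0, 1.0]]
carrier 0.89 [196. 208.] 632
carrier 0.64 [160. 245.] 665
fixture 0.95 [279. 187.] 2193
lever_knob 0.69 [257. 204.] 192
pliers 0.97 [347. 209.] 588
rest 0.9 [342. 216.] 512
helical_gear 0.7 [232. 255.] 458
helical_gear 0.6 [345. 217.] 612
bearing 0.85 [153. 187.] 373
bearing 0.41 [344. 214.] 240
oil_seal 0.62 [158. 156.] 235
oil_bottle 0.64 [196. 147.] 181
oil_bottle 0.36 [349. 209.] 679
```

Run:
```python
import cv2
a=cv2.imread('pics/top0.png');cv2.imwrite('pics/top0c.png',cv2.resize(a[120:290,130:396],None,fx=3,fy=3,interpolation=cv2.INTER_CUBIC))
```

```text
(no output)
```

View pics/top0c.png

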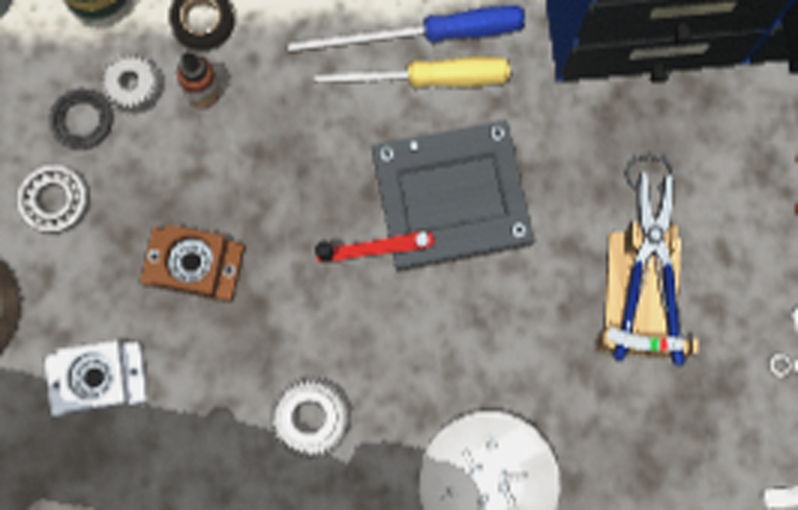

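View pics/scene0.png

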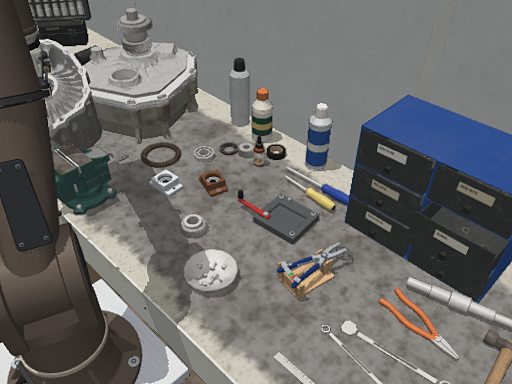

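The scene holds two carrier look-alikes: aluminium at top pixel (161,245), which is wanted, and brown at (195,207), which is not. The lever is open with its knob at (238,203). The pliers' pivot is at (348,198), with the nose and ring pointing up-image at about (346,177). Next I'll compute coarse poses.

Run:
```python
from h import *
c=camera_params('top')
def P(n,crop,z): print(n,np.round(ray2z(c,np.array(crop,float)/3+[130,120],z),3).tolist())
P('fixture corners',[(375,147),(505,123),(533,242),(398,269)],.02)
P('pocket corners',[(399,172),(495,154),(507,218),(412,234)],.02)
P('lever pivot',(422,239),.03);P('knob',(324,249),.06)
P('carrier block bore',(94,377),.028)
P('pliers pivot',(655,235),.05);P('grips ends',[(620,357),(680,360)],.047);P('pintips',[(643,175),(669,177)],.045)
P('gear',(310,415),.03);P('brown',(190,262),.03)
w=camera_params('wrist');s=observe();rt=R.from_rotvec(s['ee_rot']).as_matrix()
T=np.array(w['T']);print('wrist fov',w['vertical_fov'],w['cx'],w['cy'])
print('tool axes',np.round(rt,3).tolist());print('cam in tool',np.round(rt.T@(T[:3,3]-s['position']),3),np.round(rt.T@T[:3,:3],3).tolist())
```

```text
fixture corners [[0.642, 0.046, 0.02], [0.653, -0.076, 0.02], [0.539, -0.088, 0.02], [0.526, 0.037, 0.02]]
pocket corners [[0.616, 0.027, 0.02], [0.625, -0.064, 0.02], [0.563, -0.067, 0.02], [0.557, 0.021, 0.02]]
lever pivot [[0.549, 0.013, 0.03]]
knob [[0.543, 0.101, 0.06]]
carrier block bore [[0.455, 0.314, 0.028]]
pliers pivot [[0.528, -0.193, 0.05]]
grips ends [[0.424, -0.147, 0.047], [0.416, -0.199, 0.047]]
pintips [[0.585, -0.191, 0.045], [0.581, -0.214, 0.045]]
gear [[0.403, 0.128, 0.03]]
brown [[0.55, 0.223, 0.03]]
wrist fov 68.11251226265074 253.57562259125635 191.53123394296082
tool axes [[-0.891, 0.454, 0.0], [0.454, 0.891, 0.0], [-0.0, 0.0, -1.0]]
cam in tool [ 0.073  0.    -0.159] [[-0.0, -0.963, -0.271], [1.0, -0.001, 0.0], [-0.0, -0.271, 0.963]]
```

{"fn": "jog_arm", "kwargs": {"motion": [[[-0.025,-0.012,0.003,0,0,0.11,-1],[-0.051,-0.024,0.006,0,0,0.22,-1],[-0.076,-0.036,0.009,0,0,0.33,-1],[-0.102,-0.048,0.012,0,0,0.44,-1],[-0.127,-0.06,0.015,0,0,0.55,-1],[-0.152,-0.072,0.018,0,0,0.66,-1],[-0.178,-0.084,0.021,0,0,0.77,-1],[-0.203,-0.096,0.024,0,0,0.88,-1],[-0.229,-0.108,0.026,0,0,0.99,-1],[-0.254,-0.12,0.026,0,0,1.1,-1]]]}}

```text
clock: 1.38
position: [0.4561, 0.3335, 0.2005]
ee_rot: [-2.228, -2.215, 0.0]
force: [0.5, 0.1, -0.2]
width: 0.999
gripper_force: 0.0
```

```bash
cat >> h.py <<'E'
def look(name,qs):
    s=observe();c=camera_params('wrist');im=get_image('wrist');save(im,name)
    print('t',round(float(s['clock']),2),'pos',np.round(s['position'],4),'yaw_y',round(np.degrees(np.arctan2(*R.from_rotvec(s['ee_rot']).as_matrix()[[1,0],1])),2))
    out={}
    for q in qs:
        out[q]=silhouettes(q,'wrist')
        for d in out[q][:3]: print(q,round(d['p'],2),np.round(d['pixel']),d['mask'].sum())
    return c,im,out
E
python3 - <<'E'
from h import *
c,im,o=look('w1.png',['carrier','bearing_face'])
T=np.array(c['T']);print(np.round(T,3).tolist())
for d in o['carrier']:
    r=cv2.minAreaRect(np.argwhere(d['mask'])[:,::-1].astype(np.float32));print(r, ray2z(c,[d['pixel']],.02).round(4))
for d in o['bearing_face']: print(ray2z(c,[d['pixel']],.016).round(4))
E
```

```text
t 1.38 pos [0.4561 0.3335 0.2005] yaw_y -0.32
carrier 0.88 [257. 182.] 2987
carrier 0.68 [320. 236.] 758
bearing_face 0.67 [400. 158.] 2019
bearing_face 0.62 [322. 237.] 778
bearing_face 0.58 [256. 182.] 3041
[[1.0, -0.006, -0.001, 0.456], [-0.006, -0.963, -0.27, 0.407], [0.001, 0.27, -0.963, 0.359], [0.0, 0.0, 0.0, 1.0]]
((254.36412048339844, 181.28179931640625), (67.21603393554688, 46.14236068725586), 87.1375961303711) [[0.4602 0.3241 0.02  ]]
((318.413818359375, 234.5345001220703), (24.171483993530273, 39.07563781738281), 9.162346839904785) [[0.5408 0.251  0.02  ]]
[[0.6326 0.3512 0.016 ]]
[[0.5448 0.2471 0.016 ]]
[[0.4581 0.3231 0.016 ]]
[[0.6289 0.0139 0.016 ]]
```

View pics/w1.png

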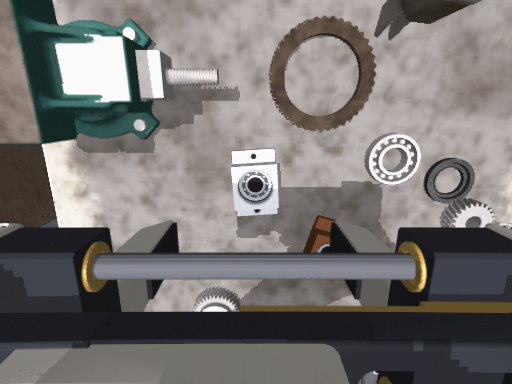

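The aluminium carrier is at wrist pixel (256,184) and the brown decoy at (320,236). I'll fit the model to the mask and check the choice in one close crop.

```bash
cat >> h.py <<'E'
from scipy.optimize import minimize
def box(sx,sy,z0,z1): return np.array([[a*sx/2,b*sy/2,z] for a in(-1,1) for b in(-1,1) for z in(z0,z1)])
def place(P,x,y,yaw,z=0): return P@R.from_euler('z',yaw).as_matrix().T+[x,y,z]
def render(c,boxes,p,z=0,S=4):
    m=np.zeros((384*S,512*S),np.uint8)
    for b in boxes:
        q=cv2.convexHull(((proj(c,place(b,*p,z))+.5)*S).astype(np.float32)).round().astype(np.int32);cv2.fillConvexPoly(m,q,1)
    return m
def fit(c,mask,boxes,p0,z=0,ign=None,S=4):
    M=cv2.resize(mask.astype(np.uint8),None,fx=S,fy=S,interpolation=cv2.INTER_NEAREST)
    V=np.ones_like(M) if ign is None else 1-cv2.resize(ign.astype(np.uint8),None,fx=S,fy=S,interpolation=cv2.INTER_NEAREST)
    def f(u):
        m=render(c,boxes,[u[0]/1e3,u[1]/1e3,u[2]/50],z,S);return 1-((m&M)*V).sum()/max(1,((m|M)*V).sum())
    best=None
    for dy in (-.1,0,.1):
        u0=np.array([p0[0]*1e3,p0[1]*1e3,(p0[2]+dy)*50])
        r=minimize(f,u0,method='Nelder-Mead',options=dict(initial_simplex=u0+np.array([[0,0,0],[6,0,0],[0,6,0],[0,0,6]]),xatol=.05,fatol=1e-5))
        if best is None or r.fun<best.fun: best=r
    u=best.x;return np.array([u[0]/1e3,u[1]/1e3,u[2]/50]),1-best.fun
CAR=[box(.054,.086,0,.01),box(.054,.054,0,.03)]
E
python3 - <<'E'
from h import *
c=camera_params('wrist');get_image('wrist')
m=silhouettes('carrier','wrist')[0]['mask']
p,i=fit(c,m,CAR,(.458,.322,0));print('carrier',p.round(4),np.degrees(p[2]).round(2),'IoU',round(i,3))
im=cv2.imread('pics/w1.png');f=6;x0,y0=205,135
g=cv2.resize(im[y0:y0+95,x0:x0+105],None,fx=f,fy=f,interpolation=cv2.INTER_CUBIC)
def draw(P,col):
    q=((proj(c,P)-[x0,y0]+.5)*f).round().astype(np.int32);cv2.polylines(g,[q],True,col,1)
t=np.linspace(0,2*np.pi,40)
sq=lambda sx,sy,z:np.array([[-sx/2,-sy/2,z],[sx/2,-sy/2,z],[sx/2,sy/2,z],[-sx/2,sy/2,z]])
for s in(sq(.054,.086,.01),sq(.054,.086,0),sq(.054,.054,.03)): draw(place(s,*p),(0,0,255))
draw(place(np.c_[.021*np.cos(t),.021*np.sin(t),0*t+.03],*p),(0,200,0))
cv2.imwrite('pics/w1c.png',g)
E
```

```text
carrier [0.4569 0.3197 0.06  ] 3.44 IoU 0.972
```

View pics/w1c.png

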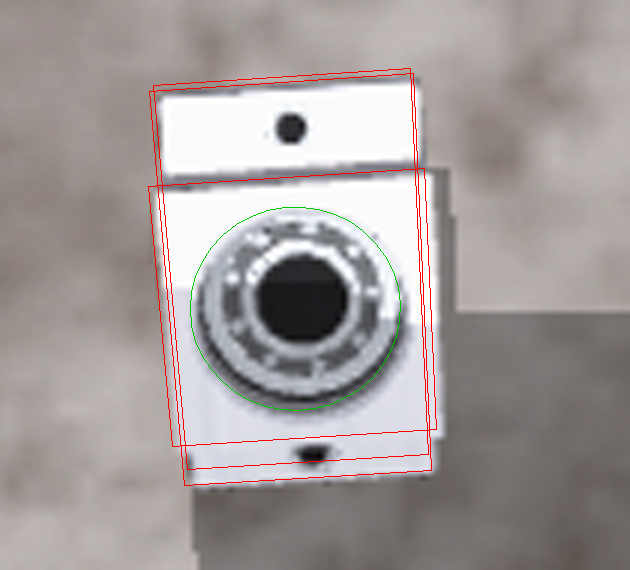

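{"fn": "jog_arm", "kwargs": {"motion": [[[-0.015,0.003,0.03,0,0,-0.065,-1],[-0.015,0.003,0.07,0,0,-0.065,-1],[-0.015,0.003,0.11,0,0,-0.065,-1],[-0.015,0.003,0.145,0,0,-0.065,-1],[-0.015,0.003,0.175,0,0,-0.065,-1],[-0.015,0.003,0.188,0,0,-0.065,-1],[-0.015,0.003,0.188,0,0,-0.065,-1],[-0.015,0.003,0.188,0,0,-0.065,1],[-0.015,0.003,0.188,0,0,-0.065,1],[-0.015,0.003,0.188,0,0,-0.065,1]]], "force": 30}}

```text
clock: 2.47
position: [0.4591, 0.3211, 0.0143]
ee_rot: [2.147, 2.293, 0.004]
force: [0.5, -0.3, 1.4]
width: 0.832
gripper_force: 0.0
```

{"fn": "jog_arm", "kwargs": {"motion": [[[0,0,0,0,0,0,1],[0,0,0,0,0,0,1],[0,0,0,0,0,0,1]]], "force": 30}}

```text
clock: 2.72
position: [0.4588, 0.3202, 0.0135]
ee_rot: [2.148, 2.292, 0.002]
force: [0.8, -0.4, 0.3]
width: 0.615
gripper_force: 0.0
```

{"fn": "jog_arm", "kwargs": {"motion": [[[0,0,0,0,0,0,1],[0,0,0,0,0,0,1],[0,0,0,0,0,0,1],[0,0,-0.03,0,0,0,1],[0,0,-0.07,0,0,0,1],[0,0,-0.11,0,0,0,1]]], "force": 30}}

```text
clock: 3.22
position: [0.4573, 0.3187, 0.1228]
ee_rot: [-2.148, -2.292, 0.006]
force: [0.9, 1.5, -2.6]
width: 0.584
gripper_force: 30.0
```

Run:
```python
from h import *
s=observe();print(s['width']*92,s['gripper_force'],s['position'],s['force'])
```

```text
53.692677955479276 29.999583307653666 [0.45729057 0.31874279 0.12283788] [ 0.91031344  1.52708883 -2.60298488]
```

{"fn": "jog_arm", "kwargs": {"motion": [[[-0.02,0.004,-0.02,0,0,0,1],[-0.055,0.01,-0.04,0,0,0,1],[-0.093,0.017,-0.055,0,0,0,1],[-0.131,0.024,-0.065,0,0,0,1],[-0.169,0.031,-0.072,0,0,0,1],[-0.207,0.038,-0.077,0,0,0,1],[-0.245,0.045,-0.077,0,0,0,1],[-0.283,0.052,-0.077,0,0,-0.01,1],[-0.321,0.059,-0.077,0,0,-0.02,1],[-0.355,0.065,-0.077,0,0,-0.03,1]]], "force": 30}}

```text
clock: 4.05
position: [0.546, -0.0329, 0.1995]
ee_rot: [-2.114, -2.324, 0.001]
force: [0.9, 1.0, -3.6]
width: 0.584
gripper_force: 30.0
```

{"fn": "jog_arm", "kwargs": {"motion": [[[-0.035,0.006,0,0,0,0,1],[-0.055,0.01,0,0,0,0,1],[-0.06,0.011,0,0,0,0,1],[-0.06,0.011,0,0,0,0,1],[-0.06,0.011,0,0,0,0,1]]], "force": 30}}

```text
clock: 4.47
position: [0.5624, -0.0882, 0.1992]
ee_rot: [-2.113, -2.323, 0.001]
force: [0.4, 0.5, -3.9]
width: 0.586
gripper_force: 30.0
```

Run:
```python
from h import *
c,im,o=look('w2.png',['fixture','lever','lever_knob','lever_pivot','carrier'])
FIX=[box(.118,.128,0,.02)]
# ignore: rows below occluders (gripper/carrier) and lever
ign=np.zeros((384,512),bool);ign[215:]=1
for q in('lever','carrier'):
    for d in o[q][:1]: ign|=cv2.dilate(d['mask'].astype(np.uint8),np.ones((9,9)))>0
m=o['fixture'][0]['mask'];p,i=fit(c,m,FIX,(.59,-.02,.095),ign=ign);print('net fit',p.round(4),round(np.degrees(p[2]),2),round(i,3))
g=cv2.resize(im[:,:,::-1],None,fx=1.5,fy=1.5,interpolation=cv2.INTER_CUBIC)
q=lambda sx,sy,z:np.array([[-sx/2,-sy/2,z],[sx/2,-sy/2,z],[sx/2,sy/2,z],[-sx/2,sy/2,z]])
for s in(q(.118,.128,.02),q(.063,.095,.02),q(.057,.089,.012)):
    cv2.polylines(g,[((proj(c,place(s,*p))+.5)*1.5).round().astype(np.int32)],True,(0,255,255),1)
cv2.imwrite('pics/w2o.png',g)
```

```text
t 4.47 pos [ 0.5624 -0.0882  0.1992] yaw_y 5.43
fixture 0.73 [288. 107.] 12146
lever 0.92 [252.  48.] 1108
lever_knob 0.59 [253.  49.] 1125
lever_knob 0.21 [144. 222.] 387
lever_pivot 0.65 [286. 107.] 12102
carrier 0.94 [256. 219.] 9987
carrier 0.71 [145. 217.] 105
net fit [ 0.5925 -0.0173  0.0911] 5.22 0.987
```

View pics/w2o.png

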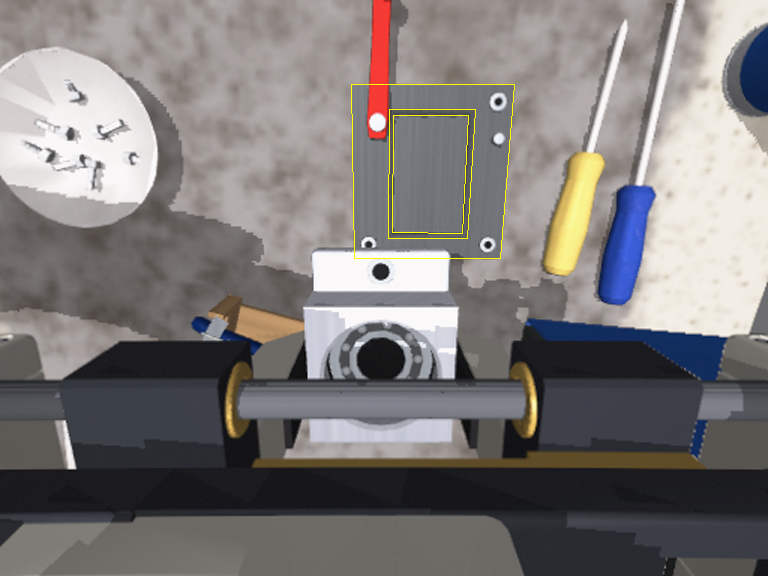

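The fixture overlay matches the picture: pocket centred at about (430,175) in the enlarged view, lever pivot at (377,122). Next I'll check the carrier's offset in the hand.

Run:
```python
from h import *
c=camera_params('wrist');s=observe();im=cv2.imread('pics/w2.png');g=cv2.cvtColor(im,cv2.COLOR_BGR2GRAY)
# vertical gradient profile on columns amid flange
col=g[150:250,[225,235,270,285]].astype(float)
for k in range(4):
    d=np.diff(col[:,k]);ix=np.argsort(-abs(d))[:6];print([(150+i+1,int(d[i])) for i in sorted(ix)])
pos=s['position'];rt=R.from_rotvec(s['ee_rot']).as_matrix();yaw=np.arctan2(rt[1,1],rt[0,1])
for off in(-.004,-.002,0,.002):
    ctr=pos+rt[:,0]*off
    e=place(np.array([[0,.043,.01],[0,.043,0],[0,.027,.01],[0,.027,.03],[.027,.043,.01],[-.027,.043,.01]]),ctr[0],ctr[1],yaw,pos[2]-.0135);print(off,proj(c,e).round(1).tolist())
f=np.array([.5925,-.0173])-pos[:2];print('to fixture, tool axes',f@rt[:2,0],f@rt[:2,1])
```

```text
[(np.int64(167), 56), (np.int64(168), 58), (np.int64(194), -79), (np.int64(195), -42), (np.int64(205), 85), (np.int64(208), -39)]
[(np.int64(165), -46), (np.int64(167), 55), (np.int64(168), 56), (np.int64(194), -79), (np.int64(205), 82), (np.int64(220), -46)]
[(np.int64(167), 54), (np.int64(194), -79), (np.int64(205), 86), (np.int64(219), -63), (np.int64(228), 83), (np.int64(231), -62)]
[(np.int64(155), -52), (np.int64(167), 53), (np.int64(168), 49), (np.int64(194), -79), (np.int64(195), -43), (np.int64(205), 84)]
-0.004 [[254.3, 172.6], [254.3, 169.3], [254.3, 198.9], [254.4, 210.0], [300.7, 172.6], [208.0, 172.7]]
-0.002 [[254.3, 169.3], [254.3, 166.1], [254.3, 195.7], [254.4, 206.4], [300.8, 169.2], [207.8, 169.3]]
0 [[254.3, 165.9], [254.3, 162.9], [254.3, 192.4], [254.4, 202.8], [301.0, 165.8], [207.7, 165.9]]
0.002 [[254.3, 162.4], [254.3, 159.6], [254.3, 189.2], [254.4, 199.2], [301.1, 162.4], [207.5, 162.5]]
to fixture, tool axes 0.06721659520916484 0.036236454269760285
```

{"fn": "jog_arm", "kwargs": {"motion": [[[0.034,0.018,0,0,0,0,1],[0.0684,0.036,0.01,0,0,0,1],[0.0684,0.036,0.045,0,0,0,1],[0.0684,0.036,0.085,0,0,0,1],[0.0684,0.036,0.12,0,0,0,1],[0.0684,0.036,0.145,0,0,0,1],[0.0684,0.036,0.15,0,0,0,1],[0.0684,0.036,0.15,0,0,0,1]]], "force": 30}}

```text
clock: 5.43
position: [0.5911, -0.017, 0.0483]
ee_rot: [-2.111, -2.323, 0.004]
force: [-0.1, 0.2, -3.0]
width: 0.586
gripper_force: 30.0
```

Run:
```python
from h import *
s=observe();rt=R.from_rotvec(s['ee_rot']).as_matrix();f=np.array([.5925,-.0173])-s['position'][:2]
print(s['position'].round(4),s['force'].round(1),'left',f@rt[:2,0]+.0012,f@rt[:2,1])
```

```text
[ 0.5911 -0.017   0.0483] [-0.1  0.2 -3. ] left 0.0007486925279441762 0.001404337826455865
```

{"fn": "jog_arm", "kwargs": {"motion": [[[0.0007,0.0013,0.006,0,0,0,1],[0.0007,0.0013,0.012,0,0,0,1],[0.0007,0.0013,0.017,0,0,0,1],[0.0007,0.0013,0.021,0,0,0,1],[0.0007,0.0013,0.0235,0,0,0,1],[0.0007,0.0013,0.0235,0,0,0,1]]], "force": 30}}

```text
clock: 5.93
position: [0.5936, -0.0165, 0.0283]
ee_rot: [-2.114, -2.324, -0.002]
force: [-8.7, 0.4, 18.2]
width: 0.597
gripper_force: 30.4
```

{"fn": "jog_arm", "kwargs": {"motion": [[[0,-0.001,-0.001,0,0,0,1],[0,-0.002,0,0,0,0,1],[0,-0.0025,0.001,0,0,0,1],[0,-0.0025,0.002,0,0,0,1]]], "force": 30}}

```text
clock: 6.27
position: [0.5913, -0.0168, 0.0247]
ee_rot: [2.113, 2.324, 0.001]
force: [-2.6, 0.8, 15.3]
width: 0.592
gripper_force: 29.6
```

Run:
```python
from h import *
s=observe();print(s['position'].round(4),s['force'].round(1),s['ft_torque'].round(2),s['width']*92)
c,im,o=look('w3.png',['carrier','fixture'])
cv2.imwrite('pics/w3o.png',cv2.resize(im[80:260,130:400,::-1],None,fx=2.9,fy=2.9,interpolation=cv2.INTER_CUBIC))
```

```text
[ 0.5913 -0.0168  0.0247] [-2.6  0.8 15.3] [-0.02  1.23  0.03] 54.49738247631599
t 6.27 pos [ 0.5913 -0.0168  0.0247] yaw_y 5.44
carrier 0.56 [255. 220.] 10367
fixture 0.73 [224. 157.] 18566
```

View pics/w3o.png

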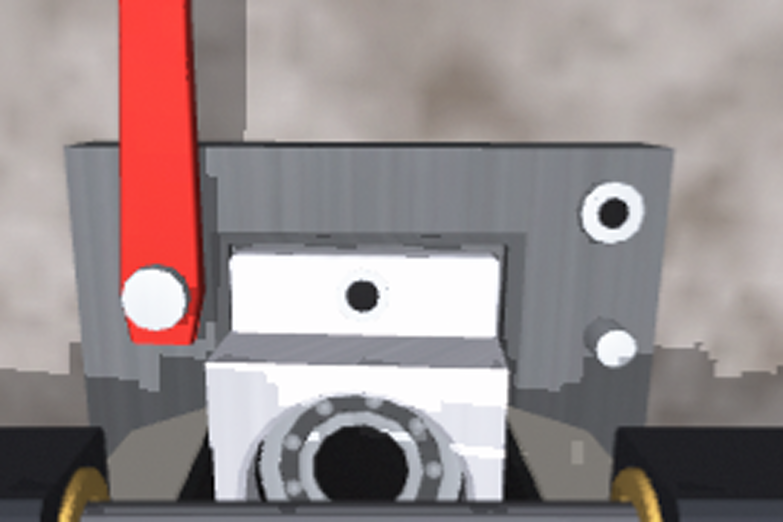

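{"fn": "jog_arm", "kwargs": {"motion": [[[0,0,-0.001,0,0,0,-0.5],[0,0,-0.001,0,0,0,-0.5],[0,0,-0.001,0,0,0,-0.5],[0,0,-0.001,0,0,0,-0.5],[0,0,-0.03,0,0,0,-0.5],[0,0,-0.06,0,0,0,-0.3],[0,0,-0.085,0,0,0,-0.1],[0.03,-0.01,-0.085,0,0,0,-0.1],[0.06,-0.02,-0.085,0,0,0,-0.1],[0.06,-0.02,-0.085,0,0,0,-0.1]]], "force": 15}}

```text
clock: 7.25
position: [0.5634, 0.0479, 0.1092]
ee_rot: [-2.103, -2.328, -0.003]
force: [0.4, 1.2, -0.3]
width: 0.549
gripper_force: 0.0
```

Run:
```python
from h import *
s=observe();print(s['position'].round(4),s['force'].round(1),s['width']*92,s['joints'].round(2))
c,im,o=look('w4.png',['lever_knob','lever'])
for q in o:
  for d in o[q][:1]: print(q,ray2z(c,[d['pixel']],.055 if q=='lever_knob' else .029).round(4))
g=cv2.resize(im[:,:,::-1],None,fx=1.5,fy=1.5)
k=place(np.array([[-.04,.037+.088,.06],[-.04,.037,.033]]),.5925,-.0173,.0917);print(k,proj(c,k))
for a in proj(c,k): cv2.circle(g,tuple((a*1.5).round().astype(int).tolist()),5,(0,255,255),1)
cv2.imwrite('pics/w4o.png',g)
```

```text
[0.5634 0.0479 0.1092] [ 0.4  1.2 -0.3] 50.53563958223212 [-0.45  0.48  0.39  1.88 -0.25  0.83  0.16]
t 7.25 pos [0.5634 0.0479 0.1092] yaw_y 5.81
lever_knob 0.59 [237. 183.] 1753
lever 0.93 [237. 179.] 1817
lever_knob [[0.5483 0.067  0.055 ]]
lever [[0.5465 0.0636 0.029 ]]
[[0.54122162 0.10351195 0.06      ]
 [0.54927991 0.01588168 0.033     ]] [[231.46130882 134.47404702]
 [234.86660109 232.35972007]]
```

View pics/w4o.png

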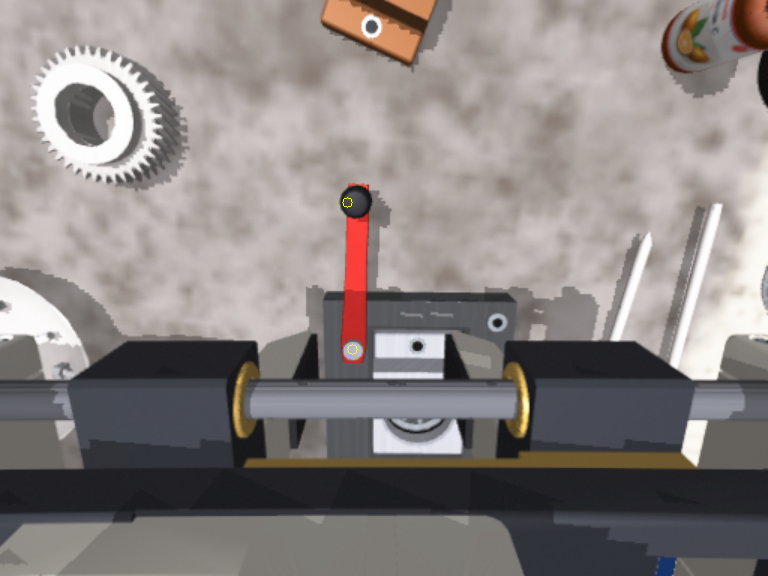

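Knob at (355,201) in the enlarged view, about 4 mm further in +x than lever zero. The carrier looks seated. Next I'll grip the knob.

{"fn": "jog_arm", "kwargs": {"motion": [[[0.028,-0.006,0,0,0,0,-0.1],[0.0572,-0.0127,0.005,0,0,0,-0.1],[0.0572,-0.0127,0.035,0,0,0,-0.1],[0.0572,-0.0127,0.06,0,0,0,-0.1],[0.0572,-0.0127,0.0655,0,0,0,0.3],[0.0572,-0.0127,0.0655,0,0,0,1],[0.0572,-0.0127,0.0655,0,0,0,1],[0.0572,-0.0127,0.0655,0,0,0,1],[0.0572,-0.0127,0.0655,0,0,0,1],[0.0572,-0.0127,0.0655,0,0,0,1]]], "force": 12}}

```text
clock: 8.23
position: [0.5479, 0.0965, 0.0448]
ee_rot: [2.114, 2.323, 0.002]
force: [0.1, -1.9, 2.4]
width: 0.168
gripper_force: 12.3
```

Run:
```python
from h import *
s=observe();print(s['position'].round(4),s['force'].round(1),s['width']*92,s['gripper_force'])
rt=R.from_rotvec(s['ee_rot']).as_matrix()
piv=np.array([.5493,.0159]);F=.0925;k=s['position'][:2]-piv;print('r',np.linalg.norm(k),'ang',90-np.degrees(np.arctan2(k[1],k[0])-F))
a0=np.pi/2-(np.arctan2(k[1],k[0])-F);
for a in np.linspace(a0,1.63,13)[1:]:
    # fixture dir at lever angle a
    d=np.pi/2-a+F;P=piv+.088*np.array([np.cos(d),np.sin(d)]);D=P-s['position'][:2];print(round(a,3),(D@rt[:2,:2]).round(4).tolist())
```

```text
[0.5479 0.0965 0.0448] [ 0.1 -1.9  2.4] 15.462104336793157 12.250602194108069
r 0.08061127543850179 ang 4.331941821444175
0.205 [0.0058, 0.0118]
0.335 [0.0027, 0.0228]
0.464 [-0.0018, 0.0333]
0.594 [-0.0075, 0.0431]
0.723 [-0.0145, 0.0521]
0.853 [-0.0226, 0.0601]
0.982 [-0.0317, 0.067]
1.112 [-0.0415, 0.0727]
1.241 [-0.0521, 0.0771]
1.371 [-0.0631, 0.08]
1.5 [-0.0744, 0.0816]
1.63 [-0.0857, 0.0816]
```

{"fn": "jog_arm", "kwargs": {"motion": [[[0,0,0,0,0,0,0.4],[0,0,0,0,0,0,0.4],[0.0074,0.0005,0,0,0,0,0.4],[0.0074,0.0005,0,0,0,0,1],[0.0074,0.0005,0,0,0,0,1],[0.0074,0.0005,0,0,0,0,1],[0.0074,0.0005,0,0,0,0,1]]], "force": 12}}

```text
clock: 8.82
position: [0.5472, 0.1048, 0.0437]
ee_rot: [-2.113, -2.325, -0.001]
force: [-0.7, 3.2, 0.2]
width: 0.163
gripper_force: 12.0
```

{"fn": "jog_arm", "kwargs": {"motion": [[[-0.0016,0.0113,0,0,0,0,1],[-0.0047,0.0223,0,0,0,0,1],[-0.0092,0.0328,0,0,0,0,1],[-0.0149,0.0426,0,0,0,0,1],[-0.0219,0.0516,0,0,0,0,1],[-0.03,0.0596,0,0,0,0,1],[-0.0391,0.0665,0,0,0,0,1],[-0.0489,0.0722,0,0,0,0,1],[-0.0595,0.0766,0,0,0,0,1],[-0.0705,0.0795,0,0,0,0,1]]], "force": 12}}

```text
clock: 9.65
position: [0.6336, 0.0404, 0.0436]
ee_rot: [-2.114, -2.324, -0.0]
force: [-2.7, 2.7, -2.6]
width: 0.166
gripper_force: 12.0
```

{"fn": "jog_arm", "kwargs": {"motion": [[[-0.0113,0.0016,0,0,0,0,1],[-0.0226,0.0016,0,0,0,0,1],[-0.025,0.0016,0,0,0,0,1],[-0.025,0.0016,0,0,0,0,1]]], "force": 12}}

```text
clock: 9.98
position: [0.6382, 0.0159, 0.044]
ee_rot: [2.113, 2.323, 0.003]
force: [2.9, 3.0, -5.7]
width: 0.165
gripper_force: 12.0
```

Run:
```python
from h import *
s=observe();print(s['position'].round(4),s['force'].round(1),s['width']*92,s['gripper_force'])
piv=np.array([.5493,.0159]);F=.0925;k=s['position'][:2]-piv;print('r',np.linalg.norm(k),'ang',np.pi/2-(np.arctan2(k[1],k[0])-F))
print(s['joints'].round(2))
```

```text
[0.6382 0.0159 0.044 ] [ 2.9  3.  -5.7] 15.146926528008612 11.999550950713456
r 0.0889192773113248 ang 1.662928427125611
[-0.33  0.66  0.34  1.74 -0.29  0.79  0.24]
```

{"fn": "jog_arm", "kwargs": {"motion": [[[-0.02,0.0016,0,0,0,0,0.3],[-0.02,0.0016,0,0,0,0,0.3],[-0.02,0.0016,-0.02,0,0,0,0.3],[-0.02,0.0016,-0.055,0,0,0,0.3],[-0.02,-0.02,-0.09,0,0,0.1,0.2],[-0.02,-0.05,-0.12,0,0,0.22,0],[-0.025,-0.085,-0.14,0,0,0.34,0],[-0.035,-0.12,-0.156,0,0,0.46,0],[-0.055,-0.155,-0.156,0,0,0.58,0],[-0.08,-0.18,-0.156,0,0,0.7,0]]], "force": 12}}

```text
clock: 10.82
position: [0.4632, -0.0803, 0.2008]
ee_rot: [-2.786, -1.451, -0.004]
force: [-0.2, -0.7, 0.2]
width: 0.499
gripper_force: 0.0
```

{"fn": "jog_arm", "kwargs": {"motion": [[[-0.01,0.002,0,0,0,0.115,0],[-0.02,0.004,0,0,0,0.23,0],[-0.03,0.006,0,0,0,0.345,0],[-0.04,0.008,0,0,0,0.46,0],[-0.05,0.01,0,0,0,0.575,0],[-0.065,0.012,0,0,0,0.69,0],[-0.08,0.014,0,0,0,0.805,0],[-0.095,0.016,0,0,0,0.92,0],[-0.1,0.019,0,0,0,1.035,0],[-0.1,0.019,0,0,0,1.15,0]]]}}

```text
clock: 11.65
position: [0.4235, -0.1754, 0.2004]
ee_rot: [3.126, -0.304, 0.003]
force: [0.2, 0.1, 0.4]
width: 0.497
gripper_force: 0.0
```

{"fn": "jog_arm", "kwargs": {"motion": [[[0,0,0,0,0,0,0],[0,0,0,0,0,0,0]]]}}

```text
clock: 11.82
position: [0.4241, -0.1734, 0.2]
ee_rot: [3.128, -0.285, 0.001]
force: [-0.5, -0.5, -0.4]
width: 0.499
gripper_force: 0.0
```

Run:
```python
from h import *
c,im,o=look('w5.png',['pliers','rest','pin_left','pin_right','ring','grips'])
s=observe();print(s['joints'].round(2))
b=get_image('top');save(b,'top5.png')
B=b[130:220,220:310,::-1]
g=cv2.resize(im[:,:,::-1],None,fx=1.5,fy=1.5,interpolation=cv2.INTER_CUBIC)
g[300:576,492:768]=cv2.resize(B,(276,276),interpolation=cv2.INTER_CUBIC)
cv2.imwrite('pics/w5o.png',g)
```

```text
t 11.82 pos [ 0.4241 -0.1734  0.2   ] yaw_y -100.41
pliers 0.62 [243. 101.] 3721
rest 0.96 [252. 122.] 3657
pin_left 0.71 [264. 127.] 2096
pin_right 0.56 [244.  96.] 1295
ring 0.96 [245. 100.] 3551
grips 0.66 [250. 103.] 3908
[-0.5   0.25  0.95  2.05 -0.25  0.96 -1.18]
```

View pics/w5o.png

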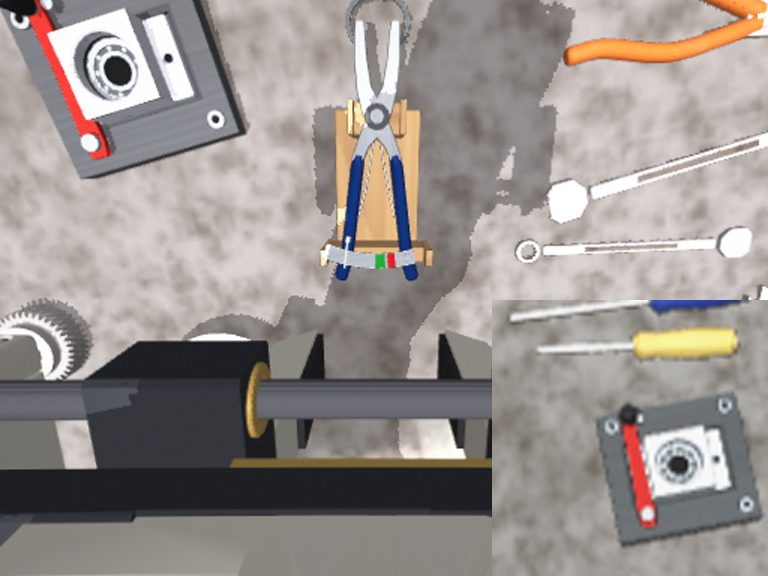

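Lever shut along fixture +x (inset) and carrier in the pocket. The pliers' pivot is at (376,117) and the grip ends at (343,277) and (411,277), so the pliers are aligned with the tool.

Run:
```python
from h import *
c=camera_params('wrist');s=observe();rt=R.from_rotvec(s['ee_rot']).as_matrix()
px=lambda *a:np.array(a,float)/1.5-.17
piv=ray2z(c,px((376,117)),.055)[0]
ge=ray2z(c,px((343,277),(411,277)),.050);gf=ray2z(c,px((357,157),(395,157)),.053)
for n,v in(('piv',piv),('gend',ge.mean(0)),('gfront',gf.mean(0)),('gapend',ge[0]-ge[1])):print(n,v.round(4))
d=piv-ge.mean(0);yaw=np.arctan2(d[1],d[0]);print('yaw',np.degrees(yaw),'len',np.hypot(*d[:2]))
print('tool x yaw',np.degrees(np.arctan2(rt[1,0],rt[0,0])))
n=np.array([np.cos(yaw),np.sin(yaw)]);g=piv[:2]-.052*n;print('grip',g,'shift tool',(g-s['position'][:2])@rt[:2,:2],'dz',s['position'][2]-.028)
# ring: fit check
print('ring exp px*1.5',proj(c,[np.r_[piv[:2]+.0675*n,.017],np.r_[piv[:2]+.055*n,.047]])*1.5)
```

```text
piv [ 0.5277 -0.1887  0.055 ]
gend [ 0.4187 -0.1688  0.05  ]
gfront [ 0.5029 -0.184   0.053 ]
gapend [0.0093 0.0499 0.    ]
yaw -10.342887887831273 len 0.11077228079412209
tool x yaw -10.506518708990969
grip [ 0.4765594  -0.17932697] shift tool [ 0.05269126 -0.00324108] dz 0.17174358259122352
ring exp px*1.5 [[375.71702219  19.58087355]
 [375.33502165  26.18222082]]
```

{"fn": "jog_arm", "kwargs": {"motion": [[[0.026,-0.002,0.02,0,0,0,-0.45],[0.0527,-0.003,0.05,0,0,0,-0.45],[0.0527,-0.003,0.09,0,0,0,-0.45],[0.0527,-0.003,0.13,0,0,0,-0.45],[0.0527,-0.003,0.16,0,0,0,-0.45],[0.0527,-0.003,0.1715,0,0,0,-0.45],[0.0527,-0.003,0.1715,0,0,0,-0.2],[0.0527,-0.003,0.1715,0,0,0,0.1],[0.0527,-0.003,0.1715,0,0,0,0.2],[0.0527,-0.003,0.1715,0,0,0,0.25]]], "force": 25}}

```text
clock: 13.05
position: [0.4779, -0.18, 0.0301]
ee_rot: [3.128, -0.289, 0.005]
force: [-0.7, -1.5, -0.2]
width: 0.485
gripper_force: 0.0
```

{"fn": "jog_arm", "kwargs": {"motion": [[[0,0,0,0,0,0,0.3],[0,0,0,0,0,0,0.34],[0,0,0,0,0,0,0.36],[0,0,0,0,0,0,0.36],[0,0,0,0,0,0,0.36]]], "force": 25}}

```text
clock: 13.47
position: [0.4772, -0.1799, 0.03]
ee_rot: [-3.128, 0.289, -0.004]
force: [-3.4, 1.1, 13.1]
width: 0.322
gripper_force: 16.9
```

Run:
```python
from h import *
c,im,o=look('w6.png',[]);s=observe();print(s['width']*92,s['gripper_force'],s['force'].round(1),s['ft_torque'].round(2))
cv2.imwrite('pics/w6o.png',cv2.resize(im[0:250,120:400,::-1],None,fx=2.4,fy=2.4,interpolation=cv2.INTER_CUBIC))
```

```text
t 13.47 pos [ 0.4772 -0.1799  0.03  ] yaw_y -100.56
29.629392612373287 16.842449605464935 [-3.6  0.8 13.3] [0.15 0.95 0.06]
```

View pics/w6o.png

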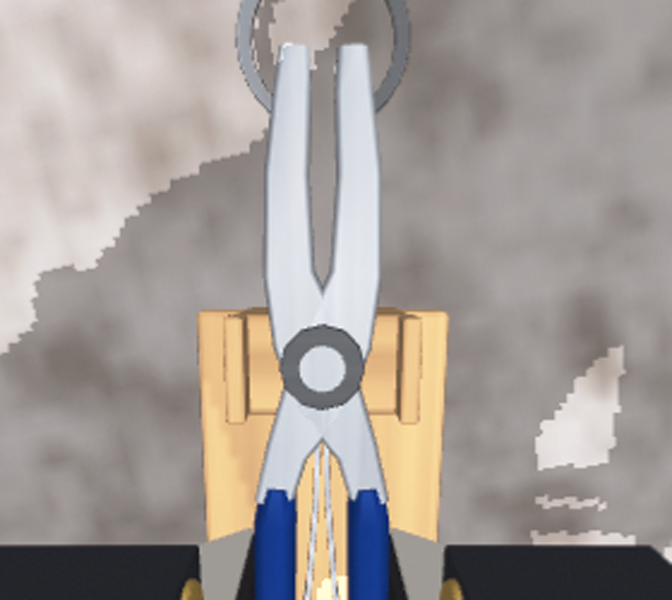

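{"fn": "jog_arm", "kwargs": {"motion": [[[0,0,-0.001,0,0,0,0.385],[0,0,-0.002,0,0,0,0.395],[0,0,-0.002,0,0,0,0.395],[0,0,-0.004,0,0,0,0.395],[0,0,-0.01,0,0,0,0.395],[0,0,-0.02,0,0,0,0.395],[0,0,-0.035,0,0,0,0.395],[0,0,-0.05,0,0,0,0.395],[0,0,-0.065,0,0,0,0.395],[0,0,-0.07,0,0,0,0.395]]], "force": 25}}

```text
clock: 14.35
position: [0.4774, -0.1803, 0.1006]
ee_rot: [3.128, -0.29, 0.004]
force: [0.2, 0.2, -0.3]
width: 0.305
gripper_force: 15.1
```

Run:
```python
from h import *
c,im,o=look('w7.png',[]);s=observe();print(s['width']*92,s['gripper_force'],s['force'].round(1),s['ft_torque'].round(2))
a=get_image('scene')
g=np.zeros((600,800,3),np.uint8)
g[:,:504]=cv2.resize(im[0:250,150:360,::-1],(504,600),interpolation=cv2.INTER_CUBIC)
g[:444,504:]=cv2.resize(a[200:350,210:310,::-1],(296,444),interpolation=cv2.INTER_CUBIC)
cv2.imwrite('pics/w7o.png',g)
```

```text
t 14.35 pos [ 0.4774 -0.1803  0.1006] yaw_y -100.58
28.139381710333563 15.119887590408325 [-0.   0.3 -1.1] [-0.01  0.14 -0.  ]
```

View pics/w7o.png

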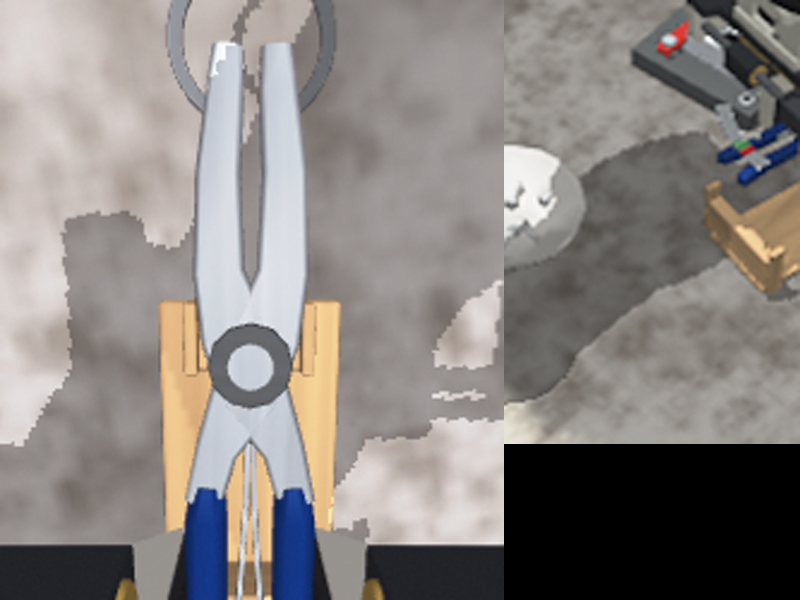

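Pliers lifted and level. Ring spans 168–335 in the crop, about 36.6 mm, so in the green, and the pivot is at (250,366). That was the tenth picture, so from here I measure numerically.

Run:
```python
from h import *
c=camera_params('wrist');s=observe();rt=R.from_rotvec(s['ee_rot']).as_matrix();p=s['position']
print('pos',p.round(4))
T=lambda P:((P-p)@rt).round(4)
z=p[2]+.017
print('ring c',T(ray2z(c,[(254.8,14.6)],z-.029)[0]),'ring l/r',T(ray2z(c,[(220.2,14.6)],z-.029)[0]),T(ray2z(c,[(289.3,14.6)],z-.029)[0]))
print('pivot',T(ray2z(c,[(254.0,152.3)],z+.008)[0]),'tips',T(ray2z(c,[(150+227/2.4,43/2.4)],z+.004)[0]),T(ray2z(c,[(150+276/2.4,43/2.4)],z+.004)[0]))
im=get_image('wrist')
o=silhouettes('ring','wrist')+silhouettes('pliers','wrist')
for d in o[:4]:
    m=d['mask'];print(d['p'],m.sum(),[(r,np.flatnonzero(m[r])[[0,-1]].tolist()) for r in range(0,50,6) if m[r].any()])
g=im.mean(2)
for r in(6,12,18,24): print(r,np.round(g[r,214:298:1]).astype(int).tolist())
```

```text
pos [ 0.4772 -0.1798  0.0994]
ring c [0.1216 0.0004 0.0123] ring l/r [ 0.1216 -0.018   0.0123] [0.1215 0.0186 0.0123]
pivot [ 0.0538 -0.0001 -0.0249] tips [ 0.1108 -0.0041 -0.0207] [ 0.1108  0.0046 -0.0207]
0.64 10390 [(0, [221, 287]), (6, [221, 288]), (12, [220, 289]), (18, [220, 289]), (24, [221, 288]), (30, [223, 286]), (36, [226, 283]), (42, [230, 279]), (48, [234, 274])]
0.33 308 []
0.96 11067 [(0, [222, 287]), (6, [221, 288]), (12, [220, 289]), (18, [220, 289]), (24, [221, 287]), (30, [223, 286]), (36, [225, 284]), (42, [229, 280]), (48, [233, 275])]
6 [173, 176, 178, 180, 181, 172, 125, 153, 153, 151, 152, 152, 142, 130, 189, 189, 188, 188, 189, 187, 187, 186, 187, 188, 188, 186, 187, 185, 184, 182, 181, 182, 178, 124, 120, 119, 119, 118, 119, 142, 145, 174, 177, 177, 177, 175, 175, 175, 173, 172, 169, 169, 167, 169, 171, 174, 177, 178, 179, 178, 177, 164, 158, 157, 131, 122, 121, 122, 82, 98, 109, 109, 107, 107, 107, 122, 130, 129, 130, 129, 129, 130, 130, 131]
12 [172, 172, 172, 172, 167, 142, 162, 154, 154, 152, 151, 147, 154, 185, 185, 184, 184, 184, 183, 183, 184, 183, 18
[... 450 characters left out ...]
246, 248, 206, 206, 208, 195, 193, 187, 180, 178, 176, 176, 175, 172, 171, 169, 166, 165, 166, 188, 192, 201, 205, 209, 213, 215, 217, 204, 176, 129, 116, 116, 116, 116, 117, 119, 118, 118, 120, 123, 124, 92, 101, 109, 108, 108, 108, 101, 121, 131, 132, 132, 131, 132, 132, 133]
24 [178, 178, 178, 179, 179, 182, 179, 160, 155, 153, 153, 153, 153, 189, 191, 192, 193, 195, 194, 193, 191, 190, 186, 162, 165, 227, 249, 249, 203, 207, 210, 211, 211, 211, 214, 200, 184, 172, 178, 176, 172, 169, 166, 162, 107, 131, 167, 198, 202, 205, 209, 212, 215, 215, 216, 216, 201, 177, 130, 115, 116, 117, 119, 120, 121, 121, 122, 123, 95, 103, 109, 110, 108, 107, 91, 119, 132, 132, 133, 133, 133, 133, 134, 135]
```

{"fn": "jog_arm", "kwargs": {"motion": [[[-0.005,-0.012,0,0,0,0,0.4],[-0.011,-0.032,0,0,0,0,0.405],[-0.018,-0.057,0,0,0,0,0.405],[-0.026,-0.082,0,0,0,0,0.405],[-0.033,-0.105,0,0,0,0,0.405],[-0.037,-0.119,0,0,0,0,0.405],[-0.039,-0.125,0,0,0,0,0.405],[-0.039,-0.125,0,0,0,0,0.405],[-0.039,-0.125,0,0,0,0,0.405],[-0.039,-0.125,0,0,0,0,0.405]]], "force": 25}}

```text
clock: 15.43
position: [0.4611, -0.051, 0.0982]
ee_rot: [3.127, -0.291, 0.0]
force: [0.0, 0.1, -1.5]
width: 0.296
gripper_force: 15.9
```

Run:
```python
from h import *
c,im,o=look('w8.png',['carrier','fixture','pliers','lever']);s=observe();print(s['width']*92,s['gripper_force'],s['force'].round(1))
rt=R.from_rotvec(s['ee_rot']).as_matrix();p=s['position']
ign=cv2.dilate((o['pliers'][0]['mask']|o['lever'][0]['mask']).astype(np.uint8),np.ones((7,7)))>0
q,i=fit(c,o['carrier'][0]['mask'],CAR,(.5914,-.018,.095),z=.012,ign=ign);print('carrier fit',q.round(4),np.degrees(q[2]).round(2),round(i,3))
q2,i=fit(c,o['fixture'][0]['mask']|o['carrier'][0]['mask']|o['lever'][0]['mask'],[box(.118,.128,0,.02)],(.5925,-.0173,.092),ign=ign);print('fixture fit',q2.round(4),np.degrees(q2[2]).round(2),round(i,3))
# bore circle: edge score on image for rim circle centre
g=cv2.GaussianBlur(cv2.cvtColor(im,cv2.COLOR_RGB2GRAY),(0,0),.8).astype(np.float32)
t=np.linspace(0,2*np.pi,180,endpoint=False)
def samp(x,y,r,z):
    P=proj(c,np.c_[x+r*np.cos(t),y+r*np.sin(t),0*t+z]).astype(np.float32);return cv2.remap(g,P[:,0].copy(),P[:,1].copy(),cv2.INTER_LINEAR,borderMode=cv2.BORDER_REPLICATE).ravel(),P
def best(rin,rout,z):
    R_=[]
    for x in np.arange(.583,.601,.0005):
        for y in np.arange(-.027,-.008,.0005):
            R_.append((np.mean(samp(x,y,rout,z)[0]-samp(x,y,rin,z)[0]),x,y))
    R_.sort(reverse=True);return np.round(R_[:4],4).tolist()
print('rim',best(.0195,.0225,.042))
d=samp(*q[:2],.021,.042)[1];print(d.min(0),d.max(0))
for rr in(.004,.008,.011,.013,.016,.019,.0205,.022,.024): print(rr,samp(.5914,-.018,rr,.028)[0][::20].round().astype(int).tolist())
```

```text
t 15.43 pos [ 0.4611 -0.051   0.0982] yaw_y -100.65
carrier 0.76 [175.  38.] 8049
fixture 0.66 [145.  86.] 9761
pliers 0.94 [255. 138.] 10760
lever 0.81 [127.  64.] 2274
27.428572857075253 15.88776558637619 [-0.4  0.  -1.4]
carrier fit [ 0.5921 -0.017   0.1002] 5.74 0.996
fixture fit [ 0.5928 -0.0175  0.0874] 5.01 0.986
rim [[83.4779, 0.592, -0.017], [82.3024, 0.5925, -0.017], [82.1007, 0.592, -0.0175], [80.9686, 0.5925, -0.0175]]
[137.42482    -1.7555672] [199.95485  68.05958]
0.004 [42, 42, 42, 43, 45, 45, 45, 44, 43]
0.008 [41, 41, 42, 44, 55, 80, 109, 68, 43]
0.011 [221, 180, 185, 228, 241, 232, 209, 224, 234]
0.013 [201, 231, 223, 195, 185, 184, 162, 139, 163]
0.016 [148, 165, 202, 210, 203, 230, 230, 205, 157]
0.019 [246, 244, 239, 186, 223, 252, 252, 245, 242]
0.0205 [219, 228, 193, 136, 248, 252, 252, 250, 178]
0.022 [73, 89, 83, 145, 252, 252, 252, 252, 152]
0.024 [114, 86, 98, 241, 252, 237, 252, 251, 245]
```

{"fn": "jog_arm", "kwargs": {"motion": [[[0.0,-0.015,0,0,0,0,0.405],[0.0005,-0.032,0,0,0,0,0.405],[0.001,-0.047,0,0,0,0,0.405],[0.001,-0.056,0,0,0,0,0.405],[0.001,-0.058,0,0,0,0,0.405],[0.001,-0.058,0.01,0,0,0,0.405],[0.001,-0.058,0.02,0,0,0,0.405],[0.001,-0.058,0.028,0,0,0,0.405],[0.001,-0.058,0.028,0,0,0,0.405],[0.001,-0.058,0.028,0,0,0,0.405]]], "force": 25}}

```text
clock: 16.52
position: [0.4719, 0.0063, 0.0695]
ee_rot: [3.127, -0.291, -0.003]
force: [-0.4, -0.5, -1.4]
width: 0.302
gripper_force: 15.9
```

```bash
cat > ring.py <<'E'
from h import *
c,im,o=look('w9.png',['pliers','carrier']);s=observe();print(s['width']*92,s['gripper_force'],s['force'].round(1),s['ft_torque'].round(2))
rt=R.from_rotvec(s['ee_rot']).as_matrix();p=s['position']
d=np.array([.592,-.017])-p[:2];print('bore in tool',(d@rt[:2,:2]).round(4),'ring clearance z over rim',p[2]-.013-.042)
g=cv2.GaussianBlur(cv2.cvtColor(im,cv2.COLOR_RGB2GRAY),(0,0),.6).astype(np.float32)
t=np.linspace(0,2*np.pi,240,endpoint=False)
def samp(x,y,r,dz):
    W=p+np.c_[x+r*np.cos(t),y+r*np.sin(t),0*t-dz]@rt.T
    P=proj(c,W).astype(np.float32);v=cv2.remap(g,P[:,0].copy(),P[:,1].copy(),cv2.INTER_LINEAR).ravel()
    v[(P[:,1]<0)|(P[:,1]>383)]=np.nan;return v
R_=[]
for x in np.arange(.117,.126,.0005):
  for y in np.arange(-.004,.0045,.0005):
    for r in(.0175,.018,.0185,.019,.0195):
      R_.append((np.nanmean(abs(samp(x,y,r+.0008,-.011)-samp(x,y,r-.0008,-.011))),x,y,r))
R_.sort(reverse=True);print('ring edge',np.round(R_[:5],4).tolist())
E
python3 ring.py
```

```text
t 16.52 pos [0.4719 0.0063 0.0695] yaw_y -100.65
pliers 0.84 [254. 137.] 10354
carrier 0.61 [275.  29.] 5925
carrier 0.57 [  7. 163.] 1161
27.519762374166667 15.887542963027954 [ 0.   0.2 -0.9] [-0.03  0.18 -0.02]
bore in tool [0.1215 0.0014] ring clearance z over rim 0.015392034661896058
ring edge [[55.7224, 0.117, 0.0015, 0.0195], [54.1852, 0.1175, 0.0015, 0.0195], [52.3876, 0.117, 0.0015, 0.019], [51.894, 0.12, 0.001, 0.0185], [51.3786, 0.117, -0.0005, 0.0175]]
```

Run:
```python
from h import *
c=camera_params('wrist');s=observe();rt=R.from_rotvec(s['ee_rot']).as_matrix();p=s['position'];print(p.round(4))
t=np.linspace(0,2*np.pi,240,endpoint=False)
for f in('w7.png','w8.png'):
    g=cv2.GaussianBlur(cv2.imread('pics/'+f,0),(0,0),.6).astype(np.float32)
    def samp(x,y,r,dz):
        P=proj(c,p+np.c_[x+r*np.cos(t),y+r*np.sin(t),0*t+dz]@rt.T).astype(np.float32);v=cv2.remap(g,P[:,0].copy(),P[:,1].copy(),cv2.INTER_LINEAR).ravel()
        v[(P[:,1]<1)]=np.nan;return v
    L=[(np.nanmean(abs(samp(x,y,r+.0008,.011)-samp(x,y,r-.0008,.011))),x,y,r) for x in np.arange(.115,.127,.0005) for y in np.arange(-.003,.0035,.0005) for r in np.arange(.0165,.0205,.0005)]
    L.sort(reverse=True);print(f,np.round(L[:4],4).tolist())
```

```text
[0.4728 0.0068 0.0704]
w7.png [[21.0075, 0.12, -0.002, 0.017], [20.9941, 0.1195, -0.002, 0.0165], [20.9653, 0.1205, -0.002, 0.017], [20.8268, 0.1205, 0.0025, 0.017]]
w8.png [[47.183, 0.1205, -0.002, 0.0165], [46.989, 0.12, -0.002, 0.0165], [45.5009, 0.12, -0.0015, 0.0165], [44.2387, 0.1195, -0.0015, 0.0165]]
```

{"fn": "jog_arm", "kwargs": {"motion": [[[0,0.0007,0.004,0,0,0,0.405],[0,0.0007,0.008,0,0,0,0.405],[0,0.0007,0.012,0,0,0,0.405],[0,0.0007,0.015,0,0,0,0.405],[0,0.0007,0.018,0,0,0,0.405],[0,0.0007,0.02,0,0,0,0.405],[0,0.0007,0.02,0,0,0,0.405]]], "force": 25}}

```text
clock: 17.25
position: [0.4723, 0.0065, 0.0498]
ee_rot: [3.128, -0.289, -0.001]
force: [0.1, -0.1, -1.0]
width: 0.3
gripper_force: 15.9
```

```bash
cat > st.py <<'E'
from h import *
for _ in range(3):
    s=observe();rt=R.from_rotvec(s['ee_rot']).as_matrix();p=s['position'];d=np.array([.592,-.017])-p[:2]
    print(p.round(4),'F',s['force'].round(1),s['ft_torque'].round(2),'w',(s['width']*92).round(2),s['gripper_force'].round(1),'ring err',((d@rt[:2,:2])-[.1217,.0004]).round(4)); get_image('wrist')
E
python3 st.py
```

```text
Traceback (most recent call last):
  File "st.py", line 4, in <module>
    print(p.round(4),'F',s['force'].round(1),s['ft_torque'].round(2),'w',(s['width']*92).round(2),s['gripper_force'].round(1),'ring err',((d@rt[:2,:2])-[.1217,.0004]).round(4)); get_image('wrist')
                                                                         ^^^^^^^^^^^^^^^^^^^^^
AttributeError: 'float' object has no attribute 'round'
```

```bash
sed -i "s/(s\['width'\]\*92).round(2)/round(s['width']*92,2)/;s/s\['gripper_force'\].round(1)/round(float(s['gripper_force']),1)/" st.py; python3 st.py
```

```text
[0.4723 0.0065 0.0498] F [ 0.1 -0.1 -1. ] [-0.02  0.26 -0.  ] w 27.62 15.9 ring err [0.0003 0.0007]
[0.4724 0.0065 0.05  ] F [ 1.1 -0.  -0.5] [-0.03  0.16 -0.01] w 27.91 15.9 ring err [0.0002 0.0008]
[0.4725 0.0065 0.0502] F [ 0.1 -0.5 -1.9] [ 0.01  0.16 -0.03] w 27.85 15.9 ring err [0.0001 0.0007]
```

{"fn": "jog_arm", "kwargs": {"motion": [[[0,0,0.0025,0,0,0,0.405],[0,0,0.0045,0,0,0,0.405],[0,0,0.006,0,0,0,0.405],[0,0,0.007,0,0,0,0.405],[0,0,0.007,0,0,0,0.405]]], "force": 25}}

```text
clock: 17.82
position: [0.4724, 0.0065, 0.043]
ee_rot: [3.128, -0.289, -0.0]
force: [-0.2, -0.7, -1.4]
width: 0.3
gripper_force: 15.9
```

```bash
python3 st.py
```

```text
[0.4724 0.0065 0.043 ] F [-0.2 -0.7 -1.4] [-0.02  0.23 -0.04] w 27.6 15.9 ring err [0.0002 0.0008]
[0.4725 0.0065 0.0431] F [ 0.3 -0.  -1.4] [ 0.01  0.18 -0.03] w 27.38 15.9 ring err [0.0001 0.0008]
[0.4725 0.0065 0.0432] F [ 0.3 -1.3 -1. ] [-0.01  0.23 -0.  ] w 27.52 15.9 ring err [0.     0.0008]
```

{"fn": "jog_arm", "kwargs": {"motion": [[[0,0.0004,0.0005,0,0,0,0.405],[0,0.0004,0.001,0,0,0,0.405],[0,0.0004,0.001,0,0,0,0.405]]], "force": 25}}

```text
clock: 18.22
position: [0.4725, 0.0061, 0.0422]
ee_rot: [-3.128, 0.289, -0.0]
force: [-0.5, 0.0, -1.5]
width: 0.3
gripper_force: 15.9
```

{"fn": "jog_arm", "kwargs": {"motion": [[[0,0,0.0005,0,0,0,0.405],[0,0,0.0007,0,0,0,0.405],[0,0,0.0007,0,0,0,0.405]]], "force": 25}}

```text
clock: 18.47
position: [0.4724, 0.0061, 0.0415]
ee_rot: [3.128, -0.289, 0.0]
force: [-0.3, -0.1, -0.9]
width: 0.304
gripper_force: 15.9
```

```bash
python3 st.py
```

```text
[0.4724 0.0061 0.0415] F [-0.3 -0.1 -0.9] [-0.05  0.22 -0.02] w 27.96 15.9 ring err [0.0001 0.0004]
[0.4725 0.0061 0.0415] F [0.5 0.1 0.5] [-0.02  0.18 -0.01] w 27.48 15.9 ring err [0.     0.0004]
[0.4725 0.0061 0.0415] F [-0.6  0.4 -1.5] [-0.02  0.19 -0.02] w 27.67 15.9 ring err [0.     0.0004]
```

{"fn": "jog_arm", "kwargs": {"motion": [[[0,0,0.0003,0,0,0,0.405],[0,0,0.0006,0,0,0,0.405],[0,0,0.0006,0,0,0,0.405]]], "force": 25}}

```text
clock: 18.87
position: [0.4725, 0.0061, 0.0409]
ee_rot: [-3.128, 0.289, -0.0]
force: [-1.1, 0.3, -0.6]
width: 0.301
gripper_force: 15.9
```

{"fn": "jog_arm", "kwargs": {"motion": [[[0,0,0.0003,0,0,0,0.405],[0,0,0.0005,0,0,0,0.405],[0,0,0.0005,0,0,0,0.405]]], "force": 25}}

```text
clock: 19.12
position: [0.4724, 0.0061, 0.0404]
ee_rot: [-3.128, 0.289, 0.0]
force: [-0.4, -0.8, 0.9]
width: 0.301
gripper_force: 15.9
```

```bash
python3 st.py
```

```text
[0.4724 0.0061 0.0404] F [-0.4 -0.8  0.9] [-0.    0.2   0.01] w 27.67 15.9 ring err [0.0001 0.0004]
[0.4724 0.0061 0.0404] F [-0.1  0.7  0.9] [-0.01  0.25 -0.01] w 27.88 15.9 ring err [0.0001 0.0004]
[0.4724 0.0061 0.0404] F [-1.3  0.9  1. ] [-0.    0.21  0.01] w 27.58 15.9 ring err [0.0001 0.0004]
```

{"fn": "jog_arm", "kwargs": {"motion": [[[0,0,0.0004,0,0,0,0.405],[0,0,0.0004,0,0,0,0.405],[0,0,0.0004,0,0,0,0.405]]], "force": 25}}

```text
clock: 19.52
position: [0.4725, 0.0061, 0.04]
ee_rot: [-3.128, 0.289, -0.0]
force: [0.0, 0.5, 0.4]
width: 0.301
gripper_force: 15.9
```

```bash
python3 st.py
python3 - <<'E'
from h import *
a=get_image('wrist');save(a,'w10.png')
g=a.mean(2);o=silhouettes('pliers','wrist')
m=o[0]['mask'];print([(r,np.flatnonzero(m[r])[[0,-1]].tolist()) for r in range(0,60,6) if m[r].any()])
b=cv2.imread('pics/w7.png',0).astype(float);g2=cv2.cvtColor(a,cv2.COLOR_RGB2GRAY).astype(np.float32)
# pivot shift between w7 and now (pliers pitch in hand)
t=b[130:176,236:274].astype(np.float32);r=cv2.matchTemplate(g2[110:196,216:294],t,cv2.TM_CCOEFF_NORMED);_,v,_,l=cv2.minMaxLoc(r);print('pivot shift px',l[0]-20,l[1]-20,v)
E
```

```text
[0.4725 0.0061 0.04  ] F [0.  0.5 0.4] [-0.03  0.19 -0.  ] w 27.65 15.9 ring err [0.     0.0004]
[0.4725 0.0061 0.04  ] F [ 0.2 -0.8 -0.3] [-0.05  0.2  -0.02] w 27.48 15.9 ring err [0.     0.0004]
[0.4725 0.0061 0.04  ] F [-0.5  0.2  0.8] [ 0.01  0.24 -0.04] w 27.41 15.9 ring err [0.     0.0004]
[(0, [221, 288]), (6, [220, 289]), (12, [220, 289]), (18, [220, 289]), (24, [221, 287]), (30, [224, 285]), (36, [227, 282]), (42, [231, 277]), (48, [234, 274]), (54, [234, 275])]
pivot shift px 0 0 0.9587274789810181
```

```bash
cat > avg.py <<'E'
from h import *
import sys
F=[];Q=[];E=[]
for _ in range(10):
    s=observe();F.append(s['force']);Q.append(s['ft_torque']);E.append(s['joint_efforts']);im=get_image('wrist')
save(im,sys.argv[1]);print('z',s['position'][2].round(4),'F',np.mean(F,0).round(2),'T',np.mean(Q,0).round(3),'eff',np.mean(E,0).round(2))
E
python3 avg.py a1.png
```

```text
z 0.04 F [-0.95  0.17  0.82] T [-0.047  0.204 -0.015] eff [ 1.000e-02 -5.071e+01  1.031e+01 -1.723e+01 -6.000e-02 -1.700e-01
  1.000e-02]
```

{"fn": "jog_arm", "kwargs": {"motion": [[[0,0,-0.001,0,0,0,0.405],[0,0,-0.002,0,0,0,0.405],[0,0,-0.002,0,0,0,0.405],[0,0,-0.002,0,0,0,0.405]]], "force": 25}}

```text
clock: 20.6
position: [0.4725, 0.0062, 0.0421]
ee_rot: [-3.128, 0.289, -0.0]
force: [1.0, -0.6, -1.6]
width: 0.302
gripper_force: 15.9
```

```bash
python3 avg.py a2.png
python3 - <<'E'
import cv2,numpy as np
a=[cv2.imread(f'pics/{n}.png',0).astype(np.float32) for n in('w7','a1','a2','w9')]
U=lambda x:cv2.resize(x,None,fx=8,fy=8,interpolation=cv2.INTER_CUBIC)
for n,(x0,x1,y0,y1) in dict(pivot=(238,272,136,170),tipL=(236,250,16,40),tipR=(258,274,16,40),grips=(228,282,205,225)).items():
    t=U(a[0][y0:y1,x0:x1]);o=[]
    for b in a[1:]:
        r=cv2.matchTemplate(U(b[y0-5:y1+5,x0-5:x1+5]),t,cv2.TM_CCOEFF_NORMED);_,v,_,l=cv2.minMaxLoc(r);o.append(((l[0]-40)/8,(l[1]-40)/8,round(v,2)))
    print(n,o)
E
```

```text
z 0.042 F [-0.03 -0.03 -1.2 ] T [-0.003  0.196  0.011] eff [-1.000e-02 -5.115e+01  1.051e+01 -1.737e+01 -3.000e-02 -9.000e-02
 -0.000e+00]
pivot [(0.125, 0.375, 0.98), (0.0, 0.0, 0.99), (0.125, -0.125, 0.99)]
tipL [(0.375, -0.375, 0.56), (0.5, 0.25, 0.55), (-0.25, 5.0, 0.6)]
tipR [(-0.5, 0.625, 0.79), (-0.75, 1.375, 0.79), (-0.5, 5.0, 0.71)]
grips [(0.0, 0.75, 0.95), (0.0, 0.625, 0.94), (0.0, 0.5, 0.94)]
```

The ring contacts the bearing at about z 0.0406 (2 N), and backing off clears it. I'll settle just above that.

{"fn": "jog_arm", "kwargs": {"motion": [[[0,0,0.0007,0,0,0,0.405],[0,0,0.0014,0,0,0,0.405],[0,0,0.0014,0,0,0,0.405],[0,0,0.0014,0,0,0,0.405],[0,0,0.0014,0,0,0,0.405]]], "force": 25}}

```text
clock: 21.52
position: [0.4725, 0.0061, 0.0406]
ee_rot: [-3.128, 0.289, 0.0]
force: [0.7, 0.1, -0.6]
width: 0.299
gripper_force: 15.9
```

```bash
python3 avg.py a3.png; python3 st.py
python3 - <<'E'
from h import *
im=get_image('top');get_image('wrist')
o=silhouettes('pliers','wrist');m=o[0]['mask'];print([(r,np.flatnonzero(m[r])[[0,-1]].tolist()) for r in range(0,40,6)])
for d in silhouettes('lever','top')[:1]:
    r=cv2.minAreaRect(np.argwhere(d['mask'])[:,::-1].astype(np.float32));P=ray2z(camera_params('top'),cv2.boxPoints(r),.029);print('lever',d['p'],P.round(3).tolist())
E
```

```text
z 0.0407 F [ 0.12  0.12 -0.7 ] T [-0.002  0.157  0.016] eff [ 4.000e-02 -5.097e+01  1.044e+01 -1.712e+01 -2.000e-02 -7.000e-02
 -0.000e+00]
[0.4725 0.0061 0.0406] F [ 0.  -0.4 -0.5] [ 0.04  0.16 -0.04] w 27.15 15.9 ring err [0.     0.0004]
[0.4725 0.0061 0.0406] F [-0.3 -0.2 -0.4] [-0.04  0.12 -0.01] w 27.89 15.9 ring err [0.     0.0004]
[0.4725 0.0061 0.0406] F [-0.7 -0.6 -0.6] [ 0.04  0.15 -0.08] w 27.42 15.9 ring err [0.     0.0004]
[(0, [221, 288]), (6, [220, 288]), (12, [221, 288]), (18, [220, 288]), (24, [221, 288]), (30, [223, 285]), (36, [226, 282])]
lever 0.43 [[0.646, 0.024, 0.029], [0.646, 0.018, 0.029], [0.634, 0.019, 0.029], [0.635, 0.025, 0.029]]
```

Run:
```python
from h import *
c=camera_params('wrist');im=get_image('wrist').astype(int)
m=(im[...,0]>120)&(im[...,0]>2*im[...,1])&(im[...,0]>2*im[...,2])
n,l,st,_=cv2.connectedComponentsWithStats(m.astype(np.uint8));k=1+st[1:,4].argmax();px=np.argwhere(l==k)[:,::-1]
P=ray2z(c,px,.029)[:,:2];vx,vy,x0,y0=cv2.fitLine(P.astype(np.float32),cv2.DIST_HUBER,0,.01,.01).ravel()
print(len(px),'bar yaw deg',np.degrees(np.arctan2(vy,vx)),'mid',x0,y0,P.min(0),P.max(0),'fixture yaw ~5.2-5.7')
```

```text
2802 bar yaw deg 5.9895916 mid 0.5766697 0.017990505 [0.53899009 0.00803842] [0.60640522 0.02672119] fixture yaw ~5.2-5.7
```

```bash
python3 -c "
from cell import sign_off;print(sign_off())"
```

```text
the job is handed in; nothing more can be done
None
```

I seated the carrier in the fixture pocket and shut the lever over its flange. The snap ring rests lightly on the bearing, held by the pliers squeezed to about 27.5 mm (green), and the job is handed in at about 22 s; no verdict came back, and I judged the green from measured widths, not from seeing the pointer.

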